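# Open the dust extractor's damper on the clarinet bench

### The arm

A 7-joint arm with a two-finger parallel gripper is mounted at the origin on the work surface. World frame = base frame: x ahead of the robot, y to its left, z up, the work surface at z = 0. Lengths are in m, angles in rad, forces in N, time in s.
With the tool pointing down it reaches from about 0.375 to 0.925 m from the base axis. Payload 3.1 kg.
Tool frame: the origin (TCP) lies midway between the tips of the shut fingers; the grasp point (between the pads) lies 19 mm behind it; x points along the fingers, y is the direction in which the jaws open and shut, and the axes are right-handed (so a half turn about x gives the same grasp; the last joint's range is limited). The gripper opens to 85 mm and grips with 20 to 120 N. Pads are 22 mm wide; open, the fingers measure 114 mm over their backs; the gripper's body (76 mm by 85 mm) begins 54 mm behind the grasp point. The pads swing forward as they close: fully open they stand 13 mm farther back than shut.
Start: joints at [-1.25, 0.383, 0.044, 1.598, -0.018, 1.161, -0.05], TCP at [0.264, 0.594, 0.231] pointing down, gripper open.
Joint ranges: [-2.61, 2.61], [-0.41, 2.15], [-1.48, 1.57], [0, 2.5], [-1.57, 4.71], [0.05, 1.97], [-2.85, 2.85]. Speed limits (rad/s): [2.79, 2.79, 3.14, 3.14, 3.14, 3.14, 3.14].

### API

Orientations are given as [roll, pitch, yaw] about the fixed x, y, z axes, in that order (R = Rz(yaw) Ry(pitch) Rx(roll)).
In Python, from bench import ctrl, imaging, close_job, spotter gives the robot as it stands.
- The arm moves only by the tool play_rows, never from a script. Its argument "moves" is a list of rows, each an object with "xyz": the shift along the tool's x, y, z as a fraction of full scale, a list of three; "spin": the turn about the tool's x as a fraction of full scale; "grip": the closure, from -1 (fully open) to 1 (shut), so that 0 is half open. A call has 1 to 10 rows; each row is the pose to reach, as a shift and turn from the pose commanded when the call began, along the tool's axes at that moment; what a row does not reach only later rows make up. Full scale, the value 1, is 0.4 m for a shift and 30 degrees for a turn. A row lasts 1/8 s, in which the tool goes at most 62.5 mm and 10.7 degrees, less where a joint would pass 70% of its speed; a pose out of reach is approached as far as the arm can. A call with a number of a shift or a turn outside -1 to 1 is refused whole. A call with a gripper value outside its range is refused whole. The fingers move at their own pace and stop on an object; "newtons" is the grip in N (left out, the last holds). Time passes only in rows, so rows that repeat a pose let the fingers close. It gives the time, the measured TCP pose, the force and the opening at its end, in the units of the state.
- ctrl.get_state(): the state, without advancing time (a new reading comes with each control period).
- imaging.capture(name): name is "scene" or "top" or "wrist"; returns a dict with "img" (400x640x3 uint8, red, green, blue), "fx", "fy", "cx", "cy" (pixels), "k1" (the pictures are not rectified: a ray, as slopes to the right and down, at radius r is drawn at 1 + k1 r^2 times it, then the intrinsics apply), "world_from_camera" (4x4, takes a point from camera to world coordinates); the wrist camera has in their place "hand_eye" (4x4, takes a point from camera to tool coordinates, whose origin is the TCP and whose axes are the tool frame's). Camera axes: x right, y up, looking along -z (the intrinsics and any distortion apply to the point x, -y, -z); pixel columns grow to the right and rows downward; lengths in m; the calibration is good to about 2 mm. A picture is of the moment at which its call begins: read the wrist's pose just before it. There is no depth.
- close_job(): hands the job in, once; it reports no verdict.
Trained networks look in a picture, given as the dict that the camera call returned (one of the last four; its "shot" number tells which), for a name from the list of things; names that differ only in an ending like _2 or _b are one class to them, and where a whole thing is asked for, a point or a joint stands for the part that bears it (a point fixed in the world has none). Each returns a list of dicts, best first, with "p" (0 to 1); they miss things now and then, are a little off and sometimes report something else, mostly with a low value. They report only what shows in the picture. A call takes as long as a camera call.
- spotter.spot_in(picture, query): "point" ([column, row] in pixels, amid what is visible of it).
The state is a dict: "clock": time; "q": joint angles; "joint_velocities": joint speeds; "effort": joint torques, N m; "tcp_pos": TCP position; "orientation": TCP orientation; "wrist_force": force on the tool from outside, world axes, zero at the start; "ft_torque": the same for the moment, N m; "opening": finger opening in m.
Only numpy, scipy, OpenCV 4.12 (cv2) and the standard library are available. Lean on these libraries where they do the work, as an engineer would, in place of code of your own. Each camera call takes 0.05 s, during which the arm holds its last target.

### The job

Before sanding at the pad bench, open the dust extractor's damper fully: with the fingertips push the damper lever round by its red knob, on past the half-open click, until it sits at the fully-open stop in line with the duct, then draw the hand away. Just push, gently: do not take the knob between the fingers or ram the stop, and leave the clarinet parts and the jar where they stand.

Things in the scene. Friction and masses are not known exactly. Their poses are not given: they have to be found in the camera images.
- extractor: Benchtop dust extractor, fixed. Origin on the bench under the damper shaft; x along the duct from intake to cabinet, z up. Duct: 78 mm outside diameter, axis 75 mm up, x -195 to +180 mm, flaring beyond x = -135 to 132 mm at the mouth. Grey cabinet: x +180 to +420, y -140 to +140, 192 mm high. Steel quadrant plate round the shaft on the duct: radius 66 mm, top at 123 mm, two stop pins.
- damper_pivot (a point): Point on the vertical axis of the damper shaft, at the underside of the lever, 126 mm above the bench; axes as the extractor's. The lever is a flat steel bar 18 mm wide, 126 to 131 mm above the bench, reaching 110 mm out from the shaft. A spring plunger 15 mm wide stands on it 47 mm from the shaft, its top 155 mm above the bench.
- knob (a point): Middle of the lever's upright round red knob (22 mm diameter, 134 to 169 mm above the bench): a point on the knob's axis, 152 mm above the bench and 100 mm from the shaft axis. The knob's whole sweep from closed to open is clear of other things at that height.
- damper (a joint): Lever angle in rad, counter-clockwise from above. 0 closed: lever to +y of the extractor, across the duct. 0.785 half-open notch. 1.571 fully open: lever to -x, in line with the duct, solid stop. A spring plunger draws it to closed below about 0.39, to half-open up to about 1.18, to fully open beyond. Leaving a notch takes about 5 N at the knob.
- jar: Squat brown glass jar with a black cap, 68 mm diameter, 58 mm tall, standing loose near the duct. Origin at the centre of its underside.
- mouthpiece: Black clarinet mouthpiece with a nickel ligature, 31 mm across, 89 mm tall, standing loose on its round tenon end. Origin at the centre of its underside.
- clarinet_bell: Black clarinet bell standing loose mouth down, 78 mm diameter at the foot, 39 mm at the top, 104 mm tall. Origin at the centre of its underside.
- bell_key: Brass bell key lying loose on the bench, 130 mm long along its x, 30 mm wide, 12 mm high. Origin on the bench at its middle.

How it is judged:
By the outcome, as a careful person would: the job done as asked, in the order asked, and still so for the second after the job is handed in, with the robot touching nothing.
It also fails if it takes over 42 s, if anything falls off the work surface, if the arm or the gripper's body presses on something with over 40 N, if the wrist force passes 120 N, or if a joint passes its speed limit or range.

## Working session

There is one attempt and no reset: what is moved stays moved. The work goes in short steps, Python scripts to look and compute and a tool call to move; the robot and the scene stay as the last step left them, time stands still between calls to the robot, and variables do not carry over. Pictures are saved under pics/ and viewed, and the job is handed in when it is done.

Besides the shell and the picture viewer there is one more tool, called in YAML: its name, and indented under it one key for each argument. play_rows: Moves the arm, as the interface text tells. Its arguments: {"type":"object","properties":{"moves":{"type":"array","items":{"type":"object","properties":{"xyz":{"type":"array","items":{"type":"number"}},"spin":{"type":"number"},"grip":{"type":"number"}}}},"newtons":{"type":"number"}},"required":["moves"]}

```bash
mkdir -p pics
cat > h.py <<'E'
import numpy as np, cv2
from bench import ctrl, imaging, close_job, spotter
def save(p,n): cv2.imwrite('pics/'+n+'.png',cv2.cvtColor(p['img'],cv2.COLOR_RGB2BGR))
def ray(p,px):
    T=np.array(p['world_from_camera'])
    d=np.array([(px[0]-p['cx'])/p['fx'],(px[1]-p['cy'])/p['fy']]);u=d.copy()
    for _ in range(30): u=d/(1+p['k1']*(u@u))
    v=T[:3,:3]@np.array([u[0],-u[1],-1]); return T[:3,3],v
def atz(p,px,z):
    o,v=ray(p,px); return o+v*(z-o[2])/v[2]
E
python3 - <<'E'
from h import *
for n in ['scene','top']:
    p=imaging.capture(n); save(p,n+'1'); print(n,np.round(p['world_from_camera'],3).tolist(),p['fx'],p['k1'])
    for q,z in [('knob',.152),('damper_pivot',.13),('extractor',.1),('jar',.03),('mouthpiece',.045),('clarinet_bell',.05),('bell_key',.006)]:
        for r in spotter.spot_in(p,q)[:2]: print(q,r,np.round(atz(p,r['point'],z),3))
s=ctrl.get_state();print(s)
E
```

```text
scene [[-0.056, -0.656, 0.753, 1.375], [0.998, -0.044, 0.037, 0.037], [0.009, 0.754, 0.657, 0.784], [0.0, 0.0, 0.0, 1.0]] 514.5237036109753 0.0424984146932605
knob {'point': [399.4, 209.8], 'p': 0.72} [0.652 0.132 0.152]
damper_pivot {'point': [413.2, 321.9], 'p': 0.68} [0.887 0.144 0.13 ]
extractor {'point': [414.5, 320.5], 'p': 0.62} [0.861 0.151 0.1  ]
jar {'point': [461.0, 238.5], 'p': 0.9} [0.594 0.274 0.03 ]
mouthpiece {'point': [285.9, 235.3], 'p': 0.7} [ 0.624 -0.088  0.045]
clarinet_bell {'point': [432.9, 206.7], 'p': 0.73} [0.52 0.22 0.05]
bell_key {'point': [291.0, 197.6], 'p': 0.56} [ 0.458 -0.098  0.006]
bell_key {'point': [430.1, 207.5], 'p': 0.21} [0.472 0.225 0.006]
top [[-0.029, 0.995, -0.098, 0.485], [-1.0, -0.029, 0.004, 0.015], [0.001, 0.098, 0.995, 0.882], [0.0, 0.0, 0.0, 1.0]] 408.4099245797795 -0.04780120743266064
knob {'point': [375.3, 251.4], 'p': 0.74} [ 0.462 -0.086  0.152]
knob {'point': [252.7, 165.2], 'p': 0.63} [0.623 0.129 0.152]
damper_pivot {'point': [263.3, 72.8], 'p': 0.72} [0.807 0.111 0.13 ]
extractor {'point': [263.8, 70.2], 'p': 0.67} [0.825 0.
[... 316 characters left out ...]
, 'p': 0.57} [0.645 0.144 0.006]
{'clock': 0.8, 'q': array([-1.24982291,  0.38284809,  0.04389085,  1.59786321, -0.01785883,
        1.16122748, -0.04989771]), 'joint_velocities': array([-0.00179823, -0.00042539, -0.00168267, -0.00032462,  0.00022365,
       -0.00057297,  0.00150981]), 'effort': array([-1.21171802e-04, -4.33380175e+01,  1.02270283e+00, -2.49899912e+01,
        1.04733801e-02,  1.57699593e-03, -3.42521275e-06]), 'tcp_pos': array([0.26430738, 0.59385457, 0.23131973]), 'orientation': array([1.41598639, 1.57074939, 0.99728675]), 'wrist_force': array([0.25281998, 0.41273435, 0.92452084]), 'ft_torque': array([-0.0675481 , -0.00313108,  0.02333362]), 'opening': 0.08543740321727959}
```

View pics/scene1.png

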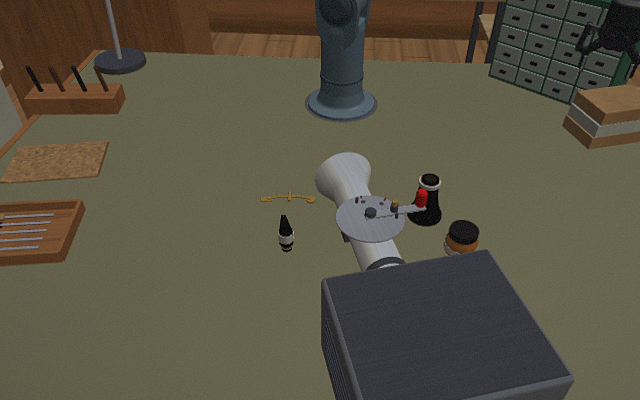

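View pics/top1.png

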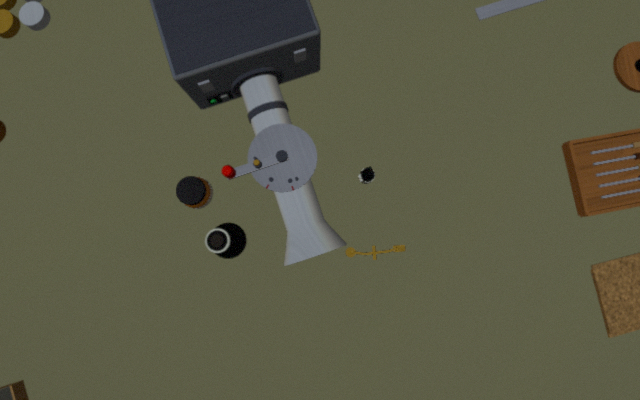

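The red knob is at scene (421,199) and top (228,172). The shaft is at scene (370,212) and top (281,156). The lever is closed. The bell stands below and beside the knob, with the jar nearby.

```bash
cat > k.py <<'E'
from h import *
def knob(p):
    i=p['img'].astype(int); m=((i[...,0]>110)&(i[...,1]<60)&(i[...,2]<60)).astype(np.uint8)
    n,l,st,c=cv2.connectedComponentsWithStats(m); k=1+np.argmax(st[1:,4]); return c[k],st[k]
def tri(a,b):
    A=[];B=[]
    for o,v in (a,b):
        v=v/np.linalg.norm(v);P=np.eye(3)-np.outer(v,v);A.append(P);B.append(P@o)
    return np.linalg.lstsq(np.vstack(A),np.hstack(B),rcond=None)[0]
E
python3 - <<'E'
from k import *
s=imaging.capture('scene');t=imaging.capture('top')
ks,a=knob(s);kt,b=knob(t);print(ks,a,kt,b)
print('knob tri',tri(ray(s,ks),ray(t,kt)),'atz',atz(s,ks,.152),atz(t,kt,.155))
for n,p,q in(('s',s,(370.5,212)),('t',t,(281.5,156))): print('pivot',n,atz(p,q,.131))
# duct axis from flare mouth
for n,p,q in(('bell',t,(218,240)),('jar',t,(192,191))): print(n,atz(p,q,.104 if n=='bell' else .058))
for n,p,q in(('bell',s,(430,181)),('jar',s,(463,229))): print(n,atz(p,q,.104 if n=='bell' else .058))
c=t['img'][110:280,150:350];cv2.imwrite('pics/c.png',cv2.resize(c[...,::-1],None,fx=4,fy=3.5))
c=s['img'][140:290,300:500];cv2.imwrite('pics/c2.png',cv2.resize(c[...,::-1],None,fx=4,fy=4))
E
```

```text
[422.69354839 192.67741935] [418 189  10  11  62] [226.01282051 170.17948718] [222 166  10  10  78]
knob tri [0.61330913 0.17588955 0.16396377] atz [0.59847632 0.17912154 0.152     ] [0.61488878 0.17734419 0.155     ]
pivot s [0.63763823 0.07976058 0.131     ]
pivot t [0.64291792 0.07861189 0.131     ]
bell [0.49010478 0.20496922 0.104     ]
jar [0.59133346 0.26901323 0.058     ]
bell [0.49911791 0.20854046 0.104     ]
jar [0.59505556 0.27304377 0.058     ]
```

View pics/c.png

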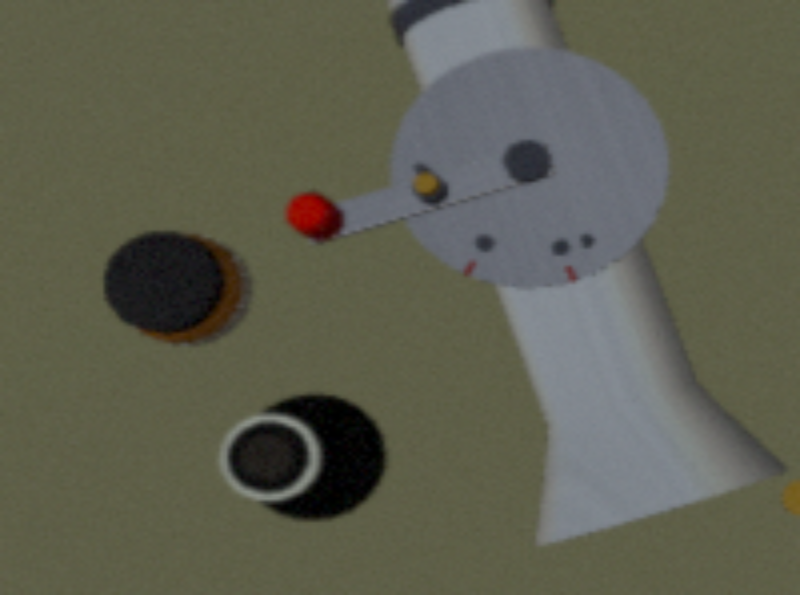

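View pics/c2.png

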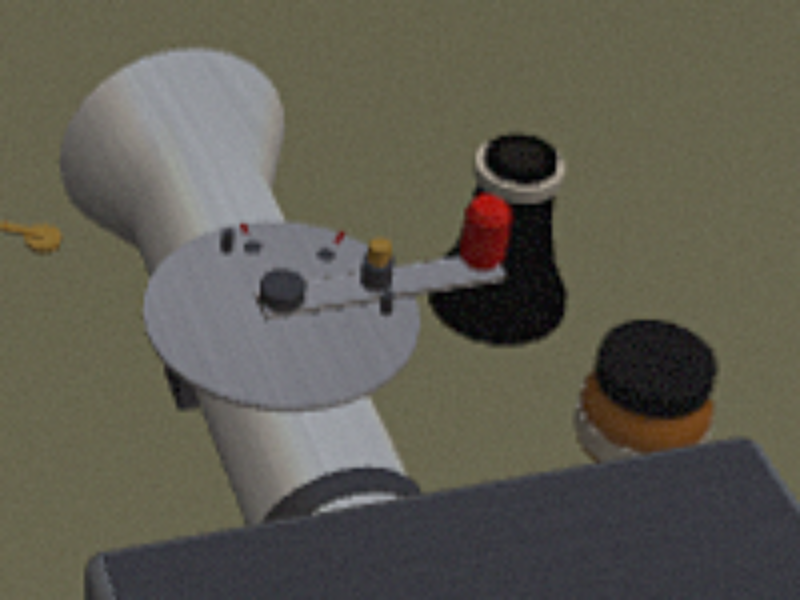

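```bash
cat >> k.py <<'E'
from scipy.spatial.transform import Rotation as Ro
def toolR(): 
    s=ctrl.get_state(); return Ro.from_euler('xyz',s['orientation']).as_matrix(),s
def to_tool(target):
    R,s=toolR(); return R.T@(np.array(target)-s['tcp_pos'])/.4
E
python3 - <<'E'
from k import *
s=imaging.capture('scene');t=imaging.capture('top')
print('knob',atz(s,(421.5,197.75),.152),atz(t,(229,171.4),.152),tri(ray(s,(421.5,197.75)),ray(t,(229,171.4))))
a,b=(370.75,211.75),(281.75,155.7)
print('piv',atz(s,a,.136),atz(t,b,.136),tri(ray(s,a),ray(t,b)))
R,st=toolR();print(R.round(3)); print([np.degrees(np.arctan2(R[1,i],R[0,i])) for i in (1,2)])
E
```

```text
knob [0.61392691 0.17564049 0.152     ] [0.61301982 0.17259025 0.152     ] [0.61323373 0.17430832 0.15111069]
piv [0.642535   0.07991184 0.136     ] [0.6424193  0.07771219 0.136     ] [0.64245864 0.07882558 0.13583009]
[[-0.     0.407  0.914]
 [ 0.     0.914 -0.407]
 [-1.     0.    -0.   ]]
[np.float64(66.0054604431996), np.float64(-23.994539525642015)]
```

play_rows:
  moves:
    - {"xyz":[0,-0.03,0.07],"spin":0.1,"grip":1}
    - {"xyz":[0,-0.06,0.15],"spin":0.2,"grip":1}
    - {"xyz":[0,-0.1,0.25],"spin":0.35,"grip":1}
    - {"xyz":[0,-0.14,0.35],"spin":0.5,"grip":1}
    - {"xyz":[0,-0.18,0.45],"spin":0.65,"grip":1}
    - {"xyz":[0,-0.21,0.54],"spin":0.8,"grip":1}
    - {"xyz":[0,-0.24,0.62],"spin":0.93,"grip":1}
    - {"xyz":[0,-0.26,0.66],"spin":1,"grip":1}
    - {"xyz":[0,-0.26,0.66],"spin":1,"grip":1}
  newtons: 40

```text
clock: 2.12
tcp_pos: [0.4645, 0.3896, 0.2313]
orientation: [-0.401, 1.57, -1.347]
wrist_force: [-0.2, 1.1, -0.3]
opening: -0.0003
```

Run:
```python
from k import *
R,s=toolR(); print(s['tcp_pos'],s['opening'],s['q'],np.degrees(np.arctan2(-R[1,1],-R[0,1]))%360, to_tool((.666,.190,.231)))
```

```text
[0.46447307 0.38962375 0.23128865] -0.0003366484659515771 [-0.97218281  0.30399105  0.2488802   1.7172156  -0.08125378  1.13065528
 -0.07486194] 215.7939380418803 [0.00092933 0.11677349 0.6994682 ]
```

play_rows:
  moves:
    - {"xyz":[0,0.01,0.07],"spin":0.06,"grip":1}
    - {"xyz":[0,0.03,0.17],"spin":0.15,"grip":1}
    - {"xyz":[0,0.05,0.28],"spin":0.25,"grip":1}
    - {"xyz":[0,0.07,0.4],"spin":0.35,"grip":1}
    - {"xyz":[0,0.09,0.52],"spin":0.45,"grip":1}
    - {"xyz":[0,0.11,0.62],"spin":0.55,"grip":1}
    - {"xyz":[0,0.117,0.68],"spin":0.6,"grip":1}
    - {"xyz":[0,0.117,0.7],"spin":0.63,"grip":1}
    - {"xyz":[0,0.117,0.7],"spin":0.63,"grip":1}

```text
clock: 3.25
tcp_pos: [0.665, 0.1936, 0.231]
orientation: [-2.462, 1.569, 2.551]
wrist_force: [0.2, 0.7, 0.2]
opening: -0.0003
```

Run:
```python
from k import *
R,s=toolR(); print(s['tcp_pos'],s['opening'],s['q'],np.degrees(np.arctan2(-R[1,1],-R[0,1]))%360, to_tool((.666,.190,.142)))
p=imaging.capture('wrist');save(p,'w2');p=imaging.capture('scene');save(p,'s2');p=imaging.capture('top')
cv2.imwrite('pics/t2.png',cv2.resize(p['img'][90:290,130:400,::-1],None,fx=2.9,fy=2.9))
```

```text
[0.66501726 0.19355364 0.23100721] -0.00025497283303251716 [-0.63294863  0.48580017  0.40291721  1.49712101 -0.19884069  1.19999085
  0.10038804] 197.17884187579074 [ 2.22508199e-01 -8.41465654e-05  9.45155017e-03]
```

View pics/w2.png

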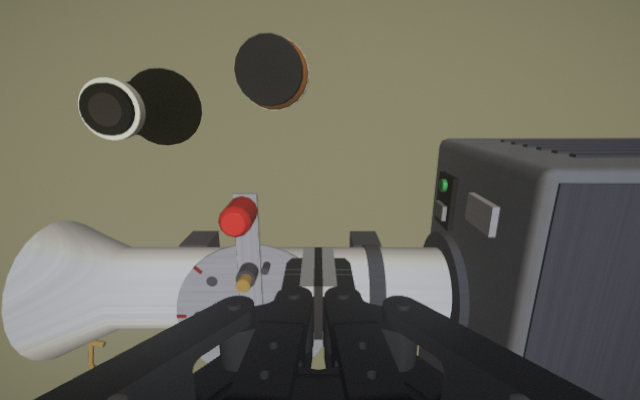

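View pics/s2.png

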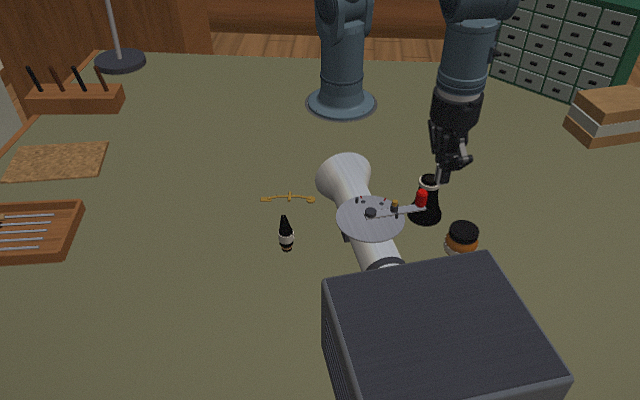

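View pics/t2.png

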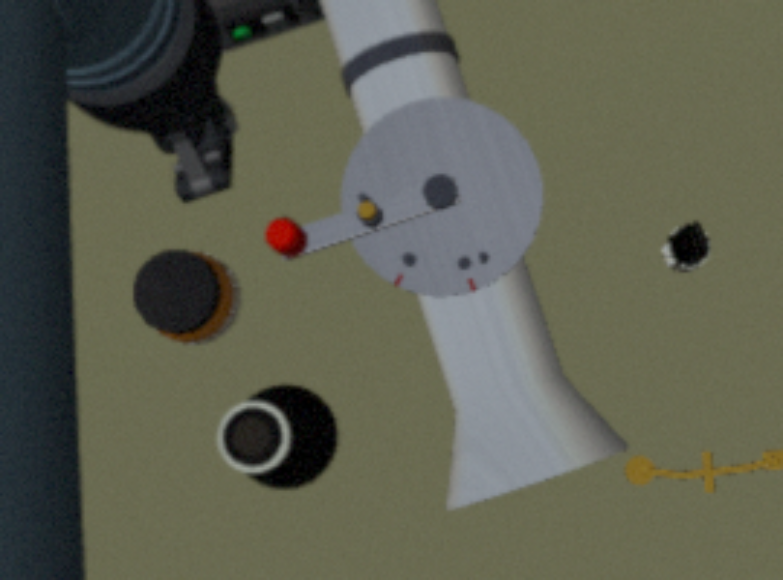

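The tool is on the cabinet side of the knob, with the knob at wrist (240,210) and clear space beneath the fingers. I'll lower it to knob height.

play_rows:
  moves:
    - {"xyz":[0.04,0,0.01],"spin":0,"grip":1}
    - {"xyz":[0.1,0,0.01],"spin":0,"grip":1}
    - {"xyz":[0.16,0,0.01],"spin":0,"grip":1}
    - {"xyz":[0.2,0,0.01],"spin":0,"grip":1}
    - {"xyz":[0.22,0,0.01],"spin":0,"grip":1}
    - {"xyz":[0.22,0,0.01],"spin":0,"grip":1}

```text
clock: 4.15
tcp_pos: [0.6666, 0.1886, 0.1427]
orientation: [-1.439, 1.57, -2.711]
wrist_force: [-0.8, -0.9, 0.7]
opening: 0.0005
```

Run:
```python
from k import *
R,s=toolR(); print(s['tcp_pos'],s['wrist_force'],np.degrees(np.arctan2(-R[1,1],-R[0,1]))%360)
p=imaging.capture('wrist');save(p,'w3');p=imaging.capture('scene');
cv2.imwrite('pics/s3.png',cv2.resize(p['img'][120:270,320:520,::-1],None,fx=4,fy=4))
```

```text
[0.66655506 0.18863314 0.14268978] [-0.78062772 -0.89303543  0.73176627] 197.11713067958271
```

View pics/w3.png

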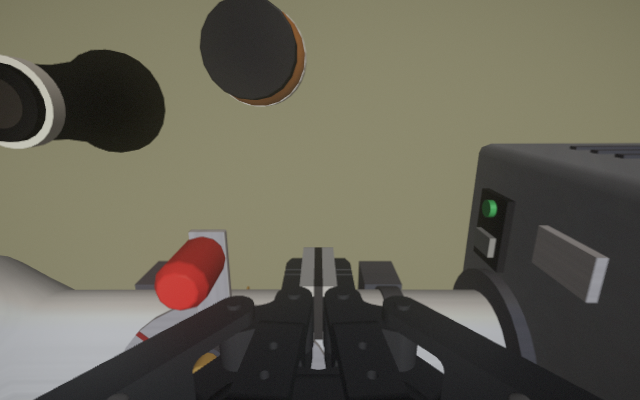

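View pics/s3.png

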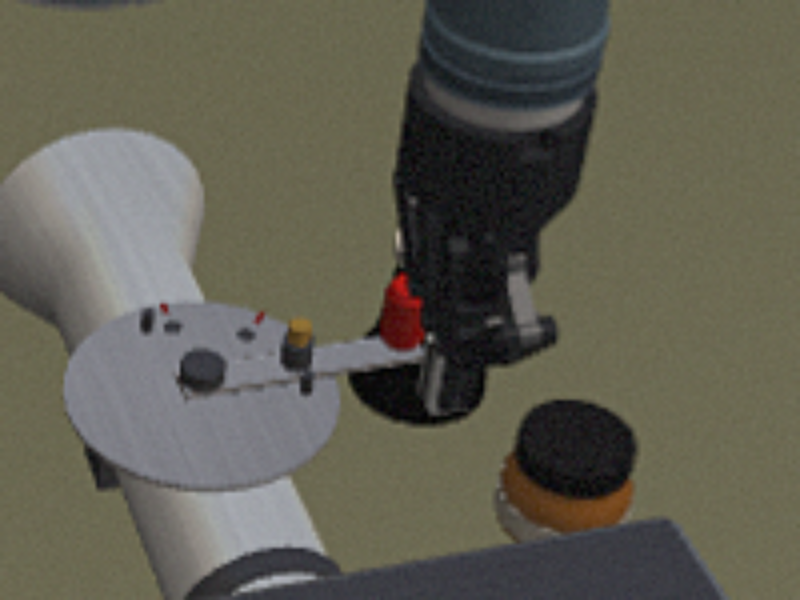

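Fingertip and knob are aligned: the tip is at wrist (318,250) and the knob at (190,270). I'll close most of the gap.

play_rows:
  moves:
    - {"xyz":[-0.005,-0.01,0],"spin":0,"grip":1}
    - {"xyz":[-0.008,-0.025,-0.005],"spin":0,"grip":1}
    - {"xyz":[-0.008,-0.045,-0.005],"spin":0,"grip":1}
    - {"xyz":[-0.008,-0.06,-0.005],"spin":0,"grip":1}
    - {"xyz":[-0.008,-0.065,-0.005],"spin":0,"grip":1}
    - {"xyz":[-0.008,-0.065,-0.005],"spin":0,"grip":1}

```text
clock: 5.0
tcp_pos: [0.6413, 0.1829, 0.1465]
orientation: [2.627, 1.571, 1.355]
wrist_force: [-0.3, -0.8, -0.6]
opening: -0.0001
```

Run:
```python
from k import *
R,s=toolR(); print(s['tcp_pos'],s['wrist_force'],np.degrees(np.arctan2(-R[1,1],-R[0,1]))%360)
p=imaging.capture('wrist');save(p,'w4')
```

```text
[0.64127426 0.18290634 0.14647227] [-0.28148971 -0.81946778 -0.61739029] 197.11037478888355
```

View pics/w4.png

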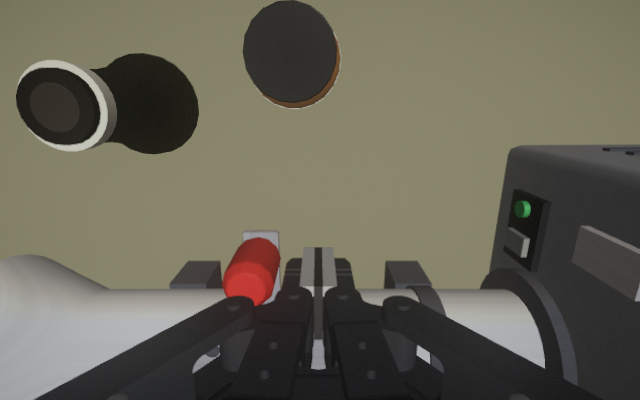

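play_rows:
  moves:
    - {"xyz":[0,-0.013,-0.002],"spin":-0.1,"grip":1}
    - {"xyz":[0,-0.026,-0.004],"spin":-0.2,"grip":1}
    - {"xyz":[0,-0.04,-0.006],"spin":-0.3,"grip":1}
    - {"xyz":[0,-0.053,-0.007],"spin":-0.4,"grip":1}
    - {"xyz":[0,-0.067,-0.008],"spin":-0.5,"grip":1}
    - {"xyz":[0,-0.08,-0.008],"spin":-0.6,"grip":1}
    - {"xyz":[0,-0.094,-0.007],"spin":-0.7,"grip":1}
    - {"xyz":[0,-0.108,-0.006],"spin":-0.8,"grip":1}
    - {"xyz":[0,-0.122,-0.005],"spin":-0.9,"grip":1}
    - {"xyz":[0,-0.135,-0.003],"spin":-1,"grip":1}

```text
clock: 6.3
tcp_pos: [0.5897, 0.1682, 0.1465]
orientation: [0.776, 1.57, 0.029]
wrist_force: [-0.3, -0.4, -0.3]
opening: 0.0001
```

```bash
cat > look.py <<'E'
from k import *
import sys
n=sys.argv[1]
R,s=toolR(); a=np.degrees(np.arctan2(-R[1,1],-R[0,1]))%360
t=np.array([np.cos(np.radians(a)),np.sin(np.radians(a))]); 
piv=np.array([.6425,.0788]); d=s['tcp_pos'][:2]-piv; th=np.radians(a-90); r=np.array([np.cos(th),np.sin(th)])
print(s['clock'],s['tcp_pos'],s['wrist_force'],'yaw',a,'radial',d@r,'tang',d@t)
p=imaging.capture('wrist');w=p['img'];sc=imaging.capture('scene');tp=imaging.capture('top')
w=w[:,:,::-1]; c=cv2.resize(sc['img'][130:280,300:500,::-1],(400,300)); c2=cv2.resize(tp['img'][110:260,170:370,::-1],(400,300))
o=np.vstack([np.hstack([c,c2]),np.pad(cv2.resize(w,(480,300)),((0,0),(0,320),(0,0)))]); cv2.imwrite('pics/%s.png'%n,o)
E
python3 look.py a5
```

```text
6.3 [0.58973875 0.16822867 0.14652602] [-0.31979951 -0.39947893 -0.31274392] yaw 227.20829636740163 radial 0.09946972519889849 tang -0.029782710747501957
```

View pics/a5.png

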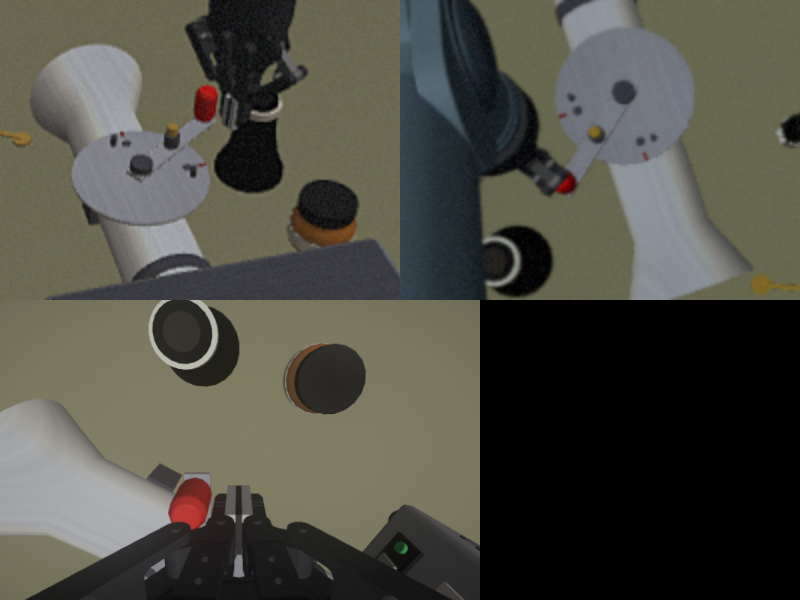

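Lever at about the half-open notch, with the knob slightly ahead of the fingers and nothing else touched. I'll continue along the arc.

play_rows:
  moves:
    - {"xyz":[0,-0.013,-0.002],"spin":-0.1,"grip":1}
    - {"xyz":[0,-0.026,-0.004],"spin":-0.2,"grip":1}
    - {"xyz":[0,-0.04,-0.006],"spin":-0.3,"grip":1}
    - {"xyz":[0,-0.053,-0.007],"spin":-0.4,"grip":1}
    - {"xyz":[0,-0.067,-0.008],"spin":-0.5,"grip":1}
    - {"xyz":[0,-0.08,-0.008],"spin":-0.6,"grip":1}
    - {"xyz":[0,-0.094,-0.007],"spin":-0.7,"grip":1}
    - {"xyz":[0,-0.108,-0.006],"spin":-0.8,"grip":1}
    - {"xyz":[0,-0.122,-0.005],"spin":-0.9,"grip":1}
    - {"xyz":[0,-0.135,-0.003],"spin":-1,"grip":1}

```text
clock: 7.7
tcp_pos: [0.554, 0.1324, 0.1471]
orientation: [0.88, 1.564, 0.657]
wrist_force: [3.4, 4.2, -2.0]
opening: 0.0001
```

```bash
python3 look.py a6
```

```text
7.7 [0.55400823 0.13243672 0.14714732] [ 3.36940036  4.22169971 -2.04842682] yaw 257.24045480728773 radial 0.09815271170878431 tang -0.03276790639603572
```

View pics/a6.png

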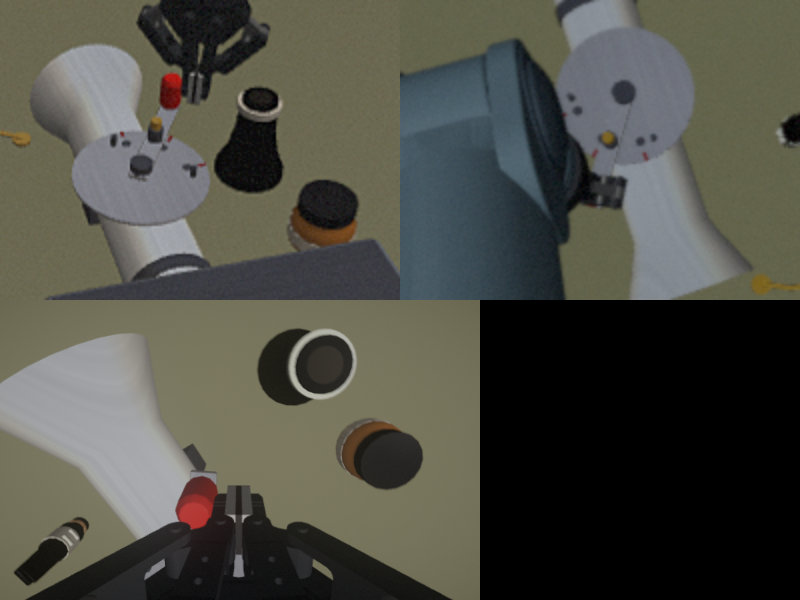

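play_rows:
  moves:
    - {"xyz":[0,-0.011,-0.002],"spin":-0.08,"grip":1}
    - {"xyz":[0,-0.022,-0.004],"spin":-0.16,"grip":1}
    - {"xyz":[0,-0.033,-0.005],"spin":-0.24,"grip":1}
    - {"xyz":[0,-0.044,-0.007],"spin":-0.32,"grip":1}
    - {"xyz":[0,-0.055,-0.008],"spin":-0.4,"grip":1}
    - {"xyz":[0,-0.066,-0.009],"spin":-0.48,"grip":1}
    - {"xyz":[0,-0.075,-0.01],"spin":-0.55,"grip":1}
    - {"xyz":[0,-0.081,-0.01],"spin":-0.6,"grip":1}
    - {"xyz":[0,-0.081,-0.01],"spin":-0.6,"grip":1}

```text
clock: 8.98
tcp_pos: [0.5405, 0.0981, 0.1463]
orientation: [-2.543, 1.57, -2.455]
wrist_force: [-0.6, 0.4, -0.2]
opening: 0.0004
```

```bash
python3 look.py a7
```

```text
8.975 [0.54050941 0.09807911 0.14633332] [-0.55400422  0.36871632 -0.23668498] yaw 275.02321141321056 radial 0.09991081366237951 tang -0.028135289535114436
```

View pics/a7.png

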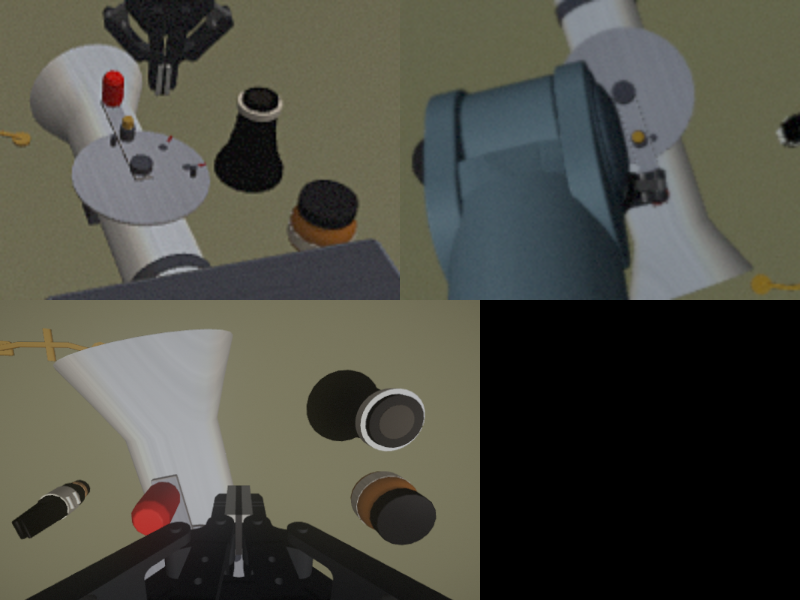

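The lever has snapped ahead to a line along the duct, and no force is left on the fingers. I'll back off and rise.

play_rows:
  moves:
    - {"xyz":[0,0.03,0],"spin":0,"grip":1}
    - {"xyz":[0,0.07,0],"spin":0,"grip":1}
    - {"xyz":[-0.04,0.1,0],"spin":0,"grip":1}
    - {"xyz":[-0.12,0.13,0],"spin":0,"grip":1}
    - {"xyz":[-0.2,0.18,0],"spin":0,"grip":1}
    - {"xyz":[-0.27,0.26,0],"spin":0,"grip":1}
    - {"xyz":[-0.3,0.35,0],"spin":0,"grip":1}
    - {"xyz":[-0.3,0.42,0],"spin":0,"grip":1}
    - {"xyz":[-0.3,0.45,0],"spin":0,"grip":1}
    - {"xyz":[-0.3,0.45,0],"spin":0,"grip":1}

```text
clock: 10.38
tcp_pos: [0.5242, 0.279, 0.2667]
orientation: [-1.934, 1.571, -1.843]
wrist_force: [-0.8, 0.9, 0.5]
opening: 0.0001
```

```bash
python3 look.py a8
python3 - <<'E'
from k import *
s=imaging.capture('scene');t=imaging.capture('top')
ks,_=knob(s);kt,_=knob(t);k=tri(ray(s,ks),ray(t,kt));d=k[:2]-[.6425,.0788]
print(k,ks,kt,'knob dir',np.degrees(np.arctan2(d[1],d[0]))%360,np.linalg.norm(d))
for q,z in [('jar',.03),('mouthpiece',.045),('clarinet_bell',.05),('bell_key',.006)]:
  for r in spotter.spot_in(t,q)[:1]: print(q,r,np.round(atz(t,r['point'],z),3))
cv2.imwrite('pics/t8.png',cv2.resize(t['img'][110:280,150:350,::-1],None,fx=4,fy=3.5))
print(ctrl.get_state()['clock'])
E
```

```text
10.375 [0.52417379 0.2790026  0.26669367] [-0.81473111  0.86575412  0.50591371] yaw 275.231560178642 radial 0.0995786007994276 tang -0.21015773763949955
[0.54721381 0.05085278 0.16414291] [357.1372549  168.98039216] [296.9   205.075] knob dir 196.34629203900536 0.09930007793800852
jar {'point': [195.5, 187.4], 'p': 0.93} [0.602 0.27  0.03 ]
mouthpiece {'point': [366.2, 175.6], 'p': 0.69} [ 0.615 -0.089  0.045]
clarinet_bell {'point': [227.6, 239.5], 'p': 0.78} [0.491 0.199 0.05 ]
10.825
```

View pics/a8.png

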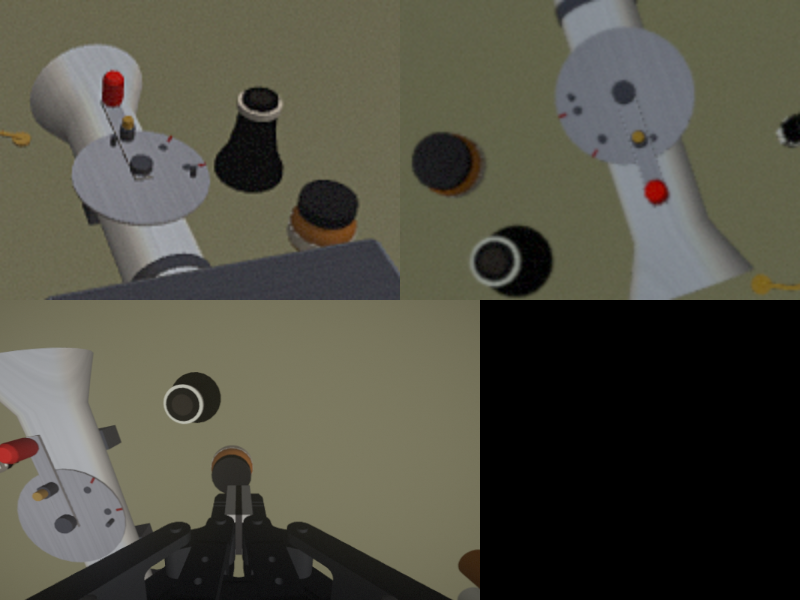

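View pics/t8.png

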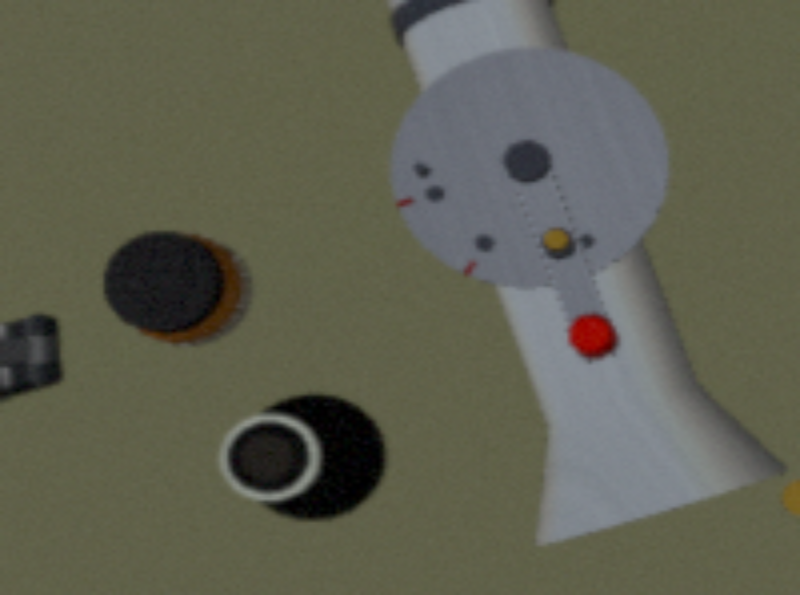

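The lever is in line with the duct and the plunger rests by the stop pin. It has rotated about 89.6° and nothing else moved.

```bash
python3 -c "
from bench import close_job
print(close_job())"
```

```text
the job is handed in; nothing more can be done
None
```

The damper is fully open and the job is handed in. I pushed the red knob round its arc with the shut fingertips, past the half-open click. I stopped short of the end and let the spring plunger draw the lever to the stop, then drew the hand back and up.

- **Lever position:** triangulating the knob before and after gives a turn of about 89.6° of the nominal 90°. In the pictures the lever lies in line with the duct, with its plunger up against the stop pin.
- **Forces and time:** the highest force I read was about 5–6 N, while pushing out of the half-open notch. It was back to near zero (about 1 N of sensor noise) after the hand came away. The clock stood at about 10.8 s of the 42 s allowed.
- **Other parts:** the jar, mouthpiece and clarinet bell measured within about 4 mm of where they started, which is the detector's scatter. The spotter did not report the bell key in the last top picture, so I have no measured final position for it. The part of it in view in the last pictures looks unmoved, and the arm did not go near it.

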